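Put the cribbage pegs away in their slotted racks

ROBOT

A 6-joint arm with a two-finger parallel gripper is mounted at the origin on the work surface. World frame = base frame: x ahead of the robot, y to its left, z up, the work surface at z = 0. Lengths are in m, angles in rad, forces in N, time in s.
With the tool pointing down it reaches from about 0.275 to 1 m from the base axis. Payload 8.4 kg.
Tool frame: the origin (TCP) lies on the centre line of the jaws, within the pads' length; the fingertips stand 17 mm ahead of it and the grasp point (between the pads) lies 2 mm behind it (bot.tcp_to_tips is the z of the fingertips in the tool frame, in m); z points along the fingers, y is the line along which they close (so a half turn about z gives the same grasp; the last joint's range is limited). The gripper opens to 85 mm and grips with 20 to 120 N. Pads are 22 mm wide; open, the fingers measure 114 mm over their backs; the gripper's body (76 mm by 85 mm) begins 54 mm behind the grasp point. The pads swing forward as they close: fully open they stand 13 mm farther back than shut.
Start: joints at [-1.108, 0.353, 1.633, -0, 1.155, -0.002], TCP at [0.28, -0.559, 0.248] pointing down, gripper open.
Joint ranges: [-2.63, 2.63], [-0.92, 2.1], [0.06, 2.66], [-1.3, 4.44], [0, 2.69], [-3.02, 3.02]. Speed limits (rad/s): [2.22, 2.22, 2.79, 3.14, 3.14, 3.14].

INTERFACE

Orientations are given as a unit quaternion [x, y, z, w].
In Python, from workcell import bot, hand, kinematics, get_obs, vision, hand_in gives the robot as it stands. The module is installed in compiled form; this text tells all that it offers. Calls block until the motion is done:
- bot.reach(position, orientation): joint-space move of the TCP to a pose.
- bot.servo_line(position, ori=None, velocity=0.15): straight line of the TCP; ori=None keeps the orientation; velocity is the mean speed in m/s.
- bot.goto_joints(angles): joint-space move.
- hand.move_gripper(opening, strength=None): finger opening in m; strength is the grip in N (None keeps the last); returns when the fingers have stopped.
- bot.dwell(seconds).
- kinematics.solve_ik(position, orientation): joint angles nearest the present ones, or None.
- get_obs(): the state.
- vision.read_camera(name): name is "side" or "top"; returns a dict with "frame" (420x560x3 uint8, red, green, blue), "intrinsics" (3x3 intrinsics, pixels), "view" (4x4, takes a point from world to camera coordinates). Camera axes: x right, y down, z forward; pixel columns grow to the right and rows downward; lengths in m; the calibration is good to about 2 mm. A picture is of the moment at which its call begins. There is no depth.
A pose or a line that the arm cannot do raises bot.IKError and nothing moves.
- hand_in(): hands the job in; it is judged then, once.
The state is a dict: "time_s": time; "joint_pos": joint angles; "joint_vel": joint speeds; "joint_efforts": joint torques, N m; "position": TCP position; "orientation": TCP orientation; "wrist_force": force on the tool from outside, world axes, zero at the start; "ft_torque": the same for the moment, N m; "gripper_width": finger opening in m; "grip_force": force on a finger pad.
Only numpy, scipy, OpenCV 4.12 (cv2) and the standard library are available. Lean on these libraries where they do the work, as an engineer would, in place of code of your own. Each camera call takes 0.05 s, during which the arm holds its last target. There are 200 camera calls.

TASK

Open the cribbage box's hinged lid and put away every metal peg that is out: lower its foot into the open loading pocket of the slotted rack of its own size (big pegs in the wide-slot rack, small pegs in the narrow-slot one), then slide it upright back along the slot under the lips, against the back stop or the peg ahead. When all of them are in, close the lid fully without slamming it, and leave the glass die and the little cup where they are.

Things in the scene. Friction and masses are not known exactly. Their poses are not given: they have to be found in the camera images.
- lid (a joint): Lid angle in rad: 0 closed, grows as it opens upward, stops at 1.85. The hinge is stiff: the lid stays where it is left. It may start ajar.
- lid_tab (a point): Grip point on the lid's brass tab, a fin 12 mm thick along the box's y, 22 mm along x, standing 32 mm up from the lid's top near the front edge; this point is 22 mm above the lid's top face. Its axes turn with the lid. In the lid's frame it is 180 mm in front (-x) of the hinge line and 67 mm above it.
- lid_hinge (a point): Middle of the hinge line, at the top of the box's back (+x) wall, 97 mm behind the box's centre and 38 mm above the table; the hinge runs along the box's y. Its axes turn with the lid.
- cribbox: Fixed dark wooden box 194 (x) x 196 (y) mm, walls 8 mm thick and 38 mm high, floor 6 mm. Origin: centre of its underside; its front faces -x. The lid is a hollow shell, 45 mm deep outside and 38 mm inside, hinged at the back; closed, its top is 83 mm above the table.
- rack_wide: Wide-slot rack for big pegs: fixed white plastic, 140 x 86 x 19 mm; lane along its x (+x to the hinge). Origin: centre of underside, 6 mm above the table. Lane floor z=3 mm, channel 40 mm wide. Open loading pocket x=-65 to -19 (rim z=15). Then lips (z=15 to 19) leave a 20 mm slot, x=-19 to 61, where a back stop ends it. The two racks lie side by side, 88 mm apart, in either order.
- rack_narrow: Narrow-slot rack for small pegs: fixed white plastic, 140 x 86 x 19 mm; lane along its x (+x to the hinge). Origin: centre of underside, 6 mm above the table. Lane floor z=3 mm, channel 30 mm wide. Open loading pocket x=-65 to -19 (rim z=15). Then lips (z=15 to 19) leave a 14 mm slot, x=-19 to 61, where a back stop ends it. The two racks lie side by side, 88 mm apart, in either order.
- peg_big_a: Big steel peg standing upright: foot disc 34 mm across and 7 mm thick, neck 14 mm across, cylindrical grip head 26 mm across from 40 to 55 mm above the underside, low dome to 59 mm. Round about its z axis. Origin: centre of the underside. May be absent.
- peg_big_b: Big steel peg standing upright: foot disc 34 mm across and 7 mm thick, neck 14 mm across, cylindrical grip head 26 mm across from 40 to 55 mm above the underside, low dome to 59 mm. Round about its z axis. Origin: centre of the underside. May be absent.
- peg_small_a: Small steel peg standing upright: foot disc 24 mm across and 7 mm thick, neck 8 mm across, cylindrical grip head 18 mm across from 34 to 49 mm above the underside, low dome to 53 mm. Round about its z axis. Origin: centre of the underside. May be absent.
- peg_small_b: Small steel peg standing upright: foot disc 24 mm across and 7 mm thick, neck 8 mm across, cylindrical grip head 18 mm across from 34 to 49 mm above the underside, low dome to 53 mm. Round about its z axis. Origin: centre of the underside. May be absent.
- die: Bystander: loose 20 mm glass die. Origin: centre of its underside as built. Leave it.
- cup: Bystander: loose blue ceramic espresso cup 64 mm across, 55 mm high, with a handle. Origin: centre of its underside. Leave it.
- bell: Bystander: fixed stainless desk bell 84 mm across with a lever on top, 62 mm high. Leave it.
There are look-alikes about, which are no part of the job. Leave any purple look-alike of the peg_big_b alone.

How it is judged:
On the way, in this order (a step that is already met when the one before it is completed fails the run):
1. the lid is open (more than 1.2 rad) (value of joint lid above 1.2 rad), for 0.2 s.
2. every peg that is out stands in the rack of its size, slid back under the lips, with the lid still open (x of peg_big_a in the frame of rack_wide between -0.002 and 0.062 m and y of peg_big_a in the frame of rack_wide between -0.007 and 0.007 m and z of peg_big_a in the frame of rack_wide between -0.002 and 0.01 m and angle between each of peg_big_a, peg_big_b, peg_small_a, peg_small_b's own z axis and vertical below 0.2 rad and x of peg_big_b in the frame of rack_wide between -0.002 and 0.062 m and y of peg_big_b in the frame of rack_wide between -0.007 and 0.007 m and z of peg_big_b in the frame of rack_wide between -0.002 and 0.01 m and x of peg_small_a in the frame of rack_narrow between -0.002 and 0.062 m and y of peg_small_a in the frame of rack_narrow between -0.007 and 0.007 m and z of peg_small_a in the frame of rack_narrow between -0.002 and 0.01 m and x of peg_small_b in the frame of rack_narrow between -0.002 and 0.062 m and y of peg_small_b in the frame of rack_narrow between -0.007 and 0.007 m and z of peg_small_b in the frame of rack_narrow between -0.002 and 0.01 m and value of joint lid above 1 rad), for 0.2 s.
3. the lid is closed (value of joint lid below 0.05 rad), for 0.2 s.
At the end, for the whole second after the job is handed in: Every peg present stands upright (within 0.2 rad) on the lane floor of the rack of its own size, with its axis at least 17 mm behind the front ends of the lips (x above -2 mm in the rack's frame) and within 7 mm of the lane's middle; all at rest; the lid is closed (below 0.05 rad) (x of peg_big_a in the frame of rack_wide between -0.002 and 0.062 m and y of peg_big_a in the frame of rack_wide between -0.007 and 0.007 m and z of peg_big_a in the frame of rack_wide between -0.002 and 0.01 m and angle between each of peg_big_a, peg_big_b, peg_small_a, peg_small_b's own z axis and vertical below 0.2 rad and x of peg_big_b in the frame of rack_wide between -0.002 and 0.062 m and y of peg_big_b in the frame of rack_wide between -0.007 and 0.007 m and z of peg_big_b in the frame of rack_wide between -0.002 and 0.01 m and x of peg_small_a in the frame of rack_narrow between -0.002 and 0.062 m and y of peg_small_a in the frame of rack_narrow between -0.007 and 0.007 m and z of peg_small_a in the frame of rack_narrow between -0.002 and 0.01 m and x of peg_small_b in the frame of rack_narrow between -0.002 and 0.062 m and y of peg_small_b in the frame of rack_narrow between -0.007 and 0.007 m and z of peg_small_b in the frame of rack_narrow between -0.002 and 0.01 m and value of joint lid below 0.05 rad and linear speed of each of peg_big_a, peg_big_b, peg_small_a, peg_small_b below 0.03 m/s); the robot touches nothing.
It fails at once if a bystander is moved more than 3 cm (distance of any of die, cup from where it was at the start of the episode above 0.03 m).
It fails at once if the lid is slammed (closing faster than 2.5 rad/s) (velocity of joint lid below -2.5 rad/s).
Of peg_big_a, peg_big_b, peg_small_a, peg_small_b only 2 to 4 are there at a start; the rules pass over those that are not, and their reading is None.
At some moment in a run one of peg_big_a, peg_big_b, peg_small_a, peg_small_b may be knocked a few centimetres aside while the robot is not near it.
It also fails if it takes over 210 s, if anything falls off the work surface, if the arm or the gripper's body presses on something with over 40 N, if the wrist force passes 120 N, or if a joint passes its speed limit or range.

## Working session

There is one attempt and no reset: what is moved stays moved. The work goes in short steps, each a Python script; the robot and the scene stay as the last script left them, time stands still between calls to the robot, and variables do not carry over. Pictures are saved under pics/ and viewed, at most 14 in all, crops included, and the job is handed in when it is done.

```bash
mkdir -p pics
python3 - <<'E'
from workcell import *
import cv2,numpy as np
for n in("side","top"):
    r=vision.read_camera(n);cv2.imwrite(f"pics/{n}0.png",r["frame"][:,:,::-1]);print(n,r["intrinsics"].tolist(),np.round(r["view"],4).tolist())
o=get_obs();print(o["time_s"],o["orientation"],o["gripper_width"],bot.tcp_to_tips)
E
```

```text
side [[513.8575447819541, 0.0, 275.38617894181465], [0.0, 513.8575447819541, 208.405863123852], [0.0, 0.0, 1.0]] [[-0.2936, -0.9558, 0.0137, 0.137], [-0.7521, 0.2222, -0.6205, 0.4685], [0.59, -0.1925, -0.7841, 1.2717], [0.0, 0.0, 0.0, 1.0]]
top [[395.83321643173804, 0.0, 282.57051163088124], [0.0, 395.83321643173804, 213.69559266941187], [0.0, 0.0, 1.0]] [[0.1541, -0.9881, 0.0026, -0.0756], [-0.9621, -0.1506, -0.2273, 0.5566], [0.2249, 0.0325, -0.9738, 0.9926], [0.0, 0.0, 0.0, 1.0]]
0.1 [ 9.73118774e-01  2.30302961e-01 -1.48330125e-04 -6.13265945e-04] 0.0854265758365808 0.017
```

View pics/side0.png

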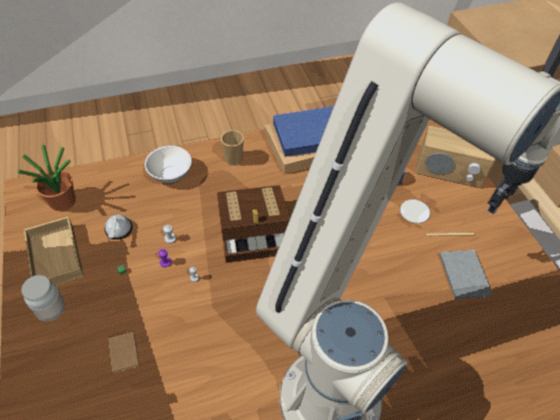

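View pics/top0.png

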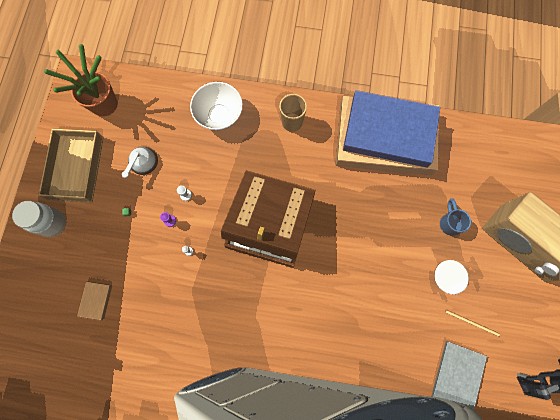

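Run:
```python
import cv2,numpy as np
t=cv2.imread("pics/top0.png");s=cv2.imread("pics/side0.png")
z=lambda im,x0,x1,y0,y1,w,h:cv2.resize(im[y0:y1,x0:x1],(w,h),interpolation=cv2.INTER_CUBIC)
a=z(t,120,320,165,271,800,424)
cv2.imwrite("pics/c1.png",a)
b=np.hstack([z(s,90,290,180,290,800,440)])
c=np.hstack([z(t,480,560,200,290,140,158),z(s,400,500,120,220,158,158)])
b=np.vstack([b,np.hstack([c,np.zeros((158,800-c.shape[1],3),np.uint8)])])
cv2.imwrite("pics/c2.png",b)
```

```text
(no output)
```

View pics/c1.png

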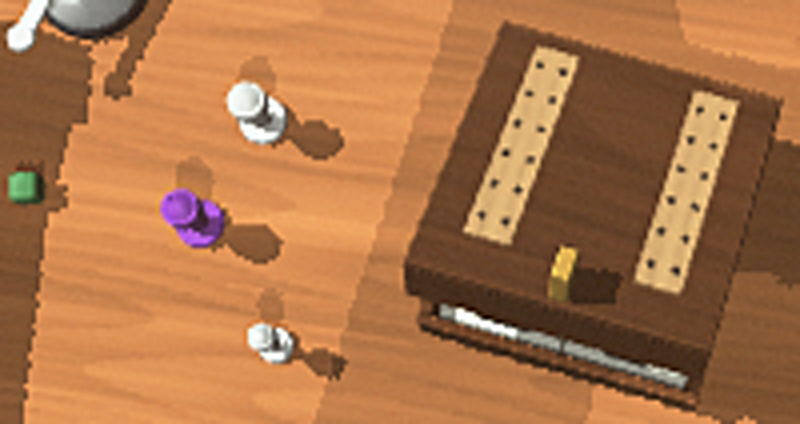

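View pics/c2.png

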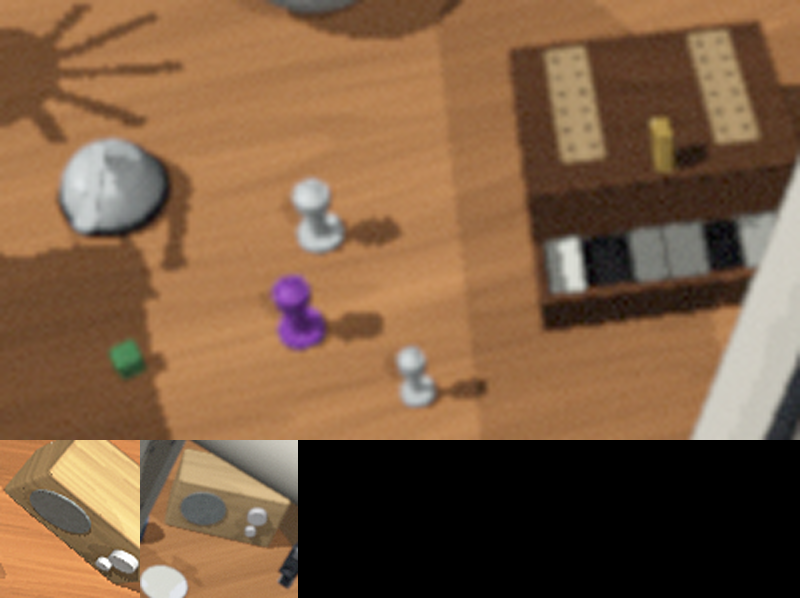

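```bash
cat > h.py <<'E'
from workcell import *
import cv2,numpy as np
def grab(n):
    r=vision.read_camera(n); return r["frame"],np.array(r["intrinsics"]),np.array(r["view"])
def tri(cams,pts):
    P=[K@V[:3] for _,K,V in cams]
    X=cv2.triangulatePoints(P[0],P[1],*[np.float64(p).reshape(2,1) for p in pts]);return (X[:3]/X[3]).ravel()
def plane(cam,p,z):
    _,K,V=cam;R,t=V[:3,:3],V[:3,3];c=-R.T@t;d=R.T@np.linalg.solve(K,[p[0],p[1],1.]);return c+d*(z-c[2])/d[2]
def proj(cam,X):
    _,K,V=cam;q=K@(V[:3,:3]@X+V[:3,3]);return q[:2]/q[2]
E
python3 - <<'E'
from h import *
np.set_printoptions(precision=4,suppress=True)
T=grab("top");S=grab("side")
tp=lambda x,y:(120+x/4-.4,165+y/4-.4); sp=lambda x,y:(90+x/4-.4,180+y/4-.4)
for n,a,b in[("lid BL",(505,22),(512,48)),("lid FL",(407,266),(530,195)),("lid BR",(782,100),(763,22)),("tab top",(567,255),(661,122)),("box FL top",(424,322),(543,300)),("big head",(247,98),(311,190)),("big foot",(263,123),(319,232)),("small head",(263,335),(411,359)),("small foot",(276,345),(417,390)),("purple head",(180,207),(292,291))]:
    X=tri((T,S),(tp(*a),sp(*b)));e=[proj(T,X)-tp(*a),proj(S,X)-sp(*b)];print(n,X,np.abs(e).max())
print("feet by plane")
for a,b in [((263,123),(319,232)),((276,345),(417,390))]:
    print(plane(T,tp(*a),.006),plane(S,sp(*b),.006))
# bright masks for pegs in top
E
```

```text
lid BL [0.6612 0.1266 0.0819] 0.05922978681533664
lid FL [0.4783 0.1511 0.1405] 0.4571345680596721
lid BR [ 0.637  -0.0664  0.0764] 0.47850072107928554
tab top [0.4951 0.0528 0.1662] 0.21661629966041573
box FL top [0.4597 0.1524 0.0366] 0.75196528332404
big head [0.5895 0.2961 0.0569] 0.4338147512665671
big foot [0.5865 0.2973 0.0071] 0.7653267597678735
small head [0.433  0.2542 0.045 ] 0.3786817656528001
small foot [0.4318 0.2546 0.0049] 0.4086104032719504
purple head [0.5081 0.3247 0.053 ] 0.14899893244140117
feet by plane
[0.5852 0.2951 0.006 ] [0.5886 0.2987 0.006 ]
[0.431 0.253 0.006] [0.4316 0.2553 0.006 ]
```

```bash
cat >> h.py <<'E'
from scipy.spatial.transform import Rotation as Ro
YAW=-0.13; H=np.array([.6375,.0325,.038])   # hinge
def axes(yaw=None):
    y=YAW if yaw is None else yaw
    return np.array([np.cos(y),np.sin(y),0]),np.array([-np.sin(y),np.cos(y),0])
def ori(p,s=1,yaw=None):
    ex,ey=axes(yaw);z=np.sin(p)*ex-np.cos(p)*np.array([0,0,1]);y=s*ey
    return Ro.from_matrix(np.c_[np.cross(y,z),y,z]).as_quat()
def tab(a,lx=-.180,lz=.067):
    ex,_=axes();return H+ex*(lx*np.cos(a)+lz*np.sin(a))+np.array([0,0,1])*(-lx*np.sin(a)+lz*np.cos(a))
E
python3 - <<'E'
from h import *
for s in(1,-1):
  for a in(0,.315,.6,.9,1.2,1.4,1.55):
    print(s,a,[round(p,1) for p in np.arange(-.8,1.6,.2) if kinematics.solve_ik(tab(a),ori(p,s)) is not None])
print(tab(.315), np.round(kinematics.solve_ik(tab(.315),ori(1.0,-1)) if kinematics.solve_ik(tab(.315),ori(1.0,-1)) is not None else 0,2), kinematics.solve_ik(tab(.315),ori(1.0,1)))
E
```

```text
1 0 [np.float64(-0.8), np.float64(-0.6), np.float64(-0.4), np.float64(-0.2), np.float64(-0.0), np.float64(0.2), np.float64(0.4), np.float64(0.6), np.float64(0.8), np.float64(1.0), np.float64(1.4), np.float64(1.6)]
1 0.315 [np.float64(-0.8), np.float64(-0.6), np.float64(-0.4), np.float64(-0.2), np.float64(-0.0), np.float64(0.2), np.float64(0.4), np.float64(0.6), np.float64(0.8), np.float64(1.0), np.float64(1.2), np.float64(1.4), np.float64(1.6)]
1 0.6 [np.float64(-0.8), np.float64(-0.6), np.float64(-0.4), np.float64(-0.2), np.float64(-0.0), np.float64(0.2), np.float64(0.4), np.float64(0.6), np.float64(0.8), np.float64(1.0), np.float64(1.2), np.float64(1.4), np.float64(1.6)]
1 0.9 [np.float64(-0.8), np.float64(-0.6), np.float64(-0.4), np.float64(-0.2), np.float64(-0.0), np.float64(0.2), np.float64(0.4), np.float64(0.6), np.float64(1.0), np.float64(1.2), np.float64(1.4), np.float64(1.6)]
1 1.2 [np.float64(-0.8), np.float64(-0.6), np.float64(-0.4), np.float64(-0.2), np.float64(-0.0), np.float64(0.2), np.float64(0.4), np.float64(0.6), np.float64(1.0), np.float64(1.2), np.float64(1.4), np.
[... 1424 characters left out ...]
0.0), np.float64(0.2), np.float64(0.4), np.float64(0.6), np.float64(1.0), np.float64(1.2), np.float64(1.4), np.float64(1.6)]
-1 1.4 [np.float64(-0.8), np.float64(-0.6), np.float64(-0.4), np.float64(-0.2), np.float64(-0.0), np.float64(0.2), np.float64(0.4), np.float64(0.6), np.float64(1.0), np.float64(1.2), np.float64(1.4), np.float64(1.6)]
-1 1.55 [np.float64(-0.8), np.float64(-0.6), np.float64(-0.4), np.float64(-0.2), np.float64(-0.0), np.float64(0.2), np.float64(0.4), np.float64(0.6), np.float64(1.0), np.float64(1.2), np.float64(1.4), np.float64(1.6)]
[0.48838333 0.05199511 0.15747032] [ 0.38  0.34  2.6   3.73  0.82 -1.71] [0.37755166 0.34146453 2.59502632 3.73227233 0.82473334 1.43558831]
```

```bash
sed -i 's/H=np.array(\[.6375/H=np.array([.6385/' h.py
python3 - <<'E'
from h import *
np.set_printoptions(precision=2,suppress=True)
def st(): o=get_obs();return np.round(o["position"],4),np.round(o["wrist_force"],1),round(o["gripper_width"],4),round(o["time_s"],1)
a0=.315;phi=.76
for s in(1,-1):
    print(s,[kinematics.solve_ik(tab(a),ori(phi-a,s)) for a in(a0,.7,1.1,1.5)])
s=-1 if abs(kinematics.solve_ik(tab(a0),ori(phi-a0,-1))[5])<abs(kinematics.solve_ik(tab(a0),ori(phi-a0,1))[5]) else 1
q=ori(phi-a0,s);d=Ro.from_quat(q).as_matrix()[:,2]
bot.reach(tab(a0)-.12*d+np.array([0,0,.08]),q)
hand.move_gripper(.05)
bot.servo_line(tab(a0)-.06*d,q)
r=grab("side");cv2.imwrite("pics/s1.png",r[0][:,:,::-1])
print(s,st())
r=grab("top");cv2.imwrite("pics/s1t.png",r[0][:,:,::-1])
E
python3 -c "
import cv2,numpy as np
a=cv2.imread('pics/s1.png')[110:310,150:400];b=cv2.imread('pics/s1t.png')[110:310,150:400]
cv2.imwrite('pics/s1c.png',cv2.resize(np.hstack([a,b]),(800,320)))"
```

```text
1 [array([ 0.19,  0.12,  2.28, -0.43,  0.34, -0.87]), array([ 0.09,  0.25,  1.88, -0.02,  0.95, -1.34]), array([ 0.03,  0.54,  1.43,  0.05,  1.51, -1.43]), array([-0.  ,  0.9 ,  0.92,  0.09,  2.05, -1.43])]
-1 [array([ 0.19,  0.12,  2.28, -0.43,  0.34,  2.27]), array([ 0.09,  0.25,  1.88, -0.02,  0.95,  1.8 ]), array([0.03, 0.54, 1.43, 0.05, 1.51, 1.72]), array([-0.  ,  0.9 ,  0.92,  0.09,  2.05,  1.71])]
1 (array([0.46, 0.06, 0.21]), array([ 0.1, -0.1,  0.1]), 0.0497, 4.0)
```

View pics/s1c.png

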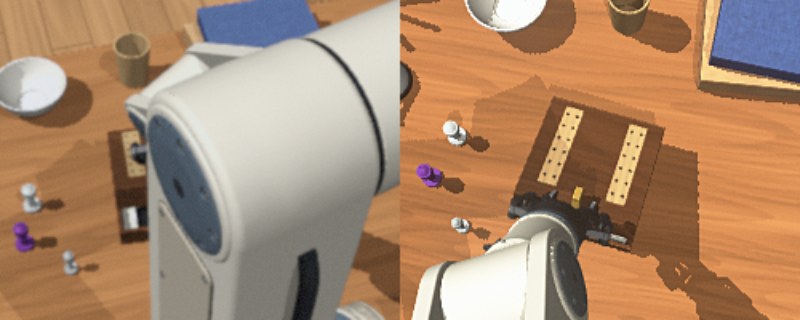

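```bash
cat >> h.py <<'E'
def st(): o=get_obs();return np.round(o["position"],4),np.round(o["wrist_force"],1),round(o["gripper_width"],4),round(o["grip_force"],1),round(o["time_s"],1)
E
python3 - <<'E'
from h import *
a0=.315;phi=.76;s=1
bot.servo_line(tab(a0),ori(phi-a0,s),velocity=.06);print(st())
hand.move_gripper(0.0,40);print(st())
for a in np.arange(a0,1.531,.09)[1:]:
    bot.servo_line(tab(a),ori(phi-a,s),velocity=.1)
    o=st();print(round(a,2),o)
    if np.linalg.norm(o[1])>60: print("stop");break
E
```

```text
(array([0.4895, 0.052 , 0.1577]), array([-0.6, -0. ,  0.3]), 0.05, 0.0, 5.2)
(array([0.4896, 0.0531, 0.1579]), array([-4.9, 10.8,  5.4]), 0.0113, 41.5, 5.7)
0.4 (array([0.5011, 0.0516, 0.1711]), array([-4.9, 12. ,  6. ]), 0.0114, 44.3, 6.0)
0.5 (array([0.5137, 0.0499, 0.1832]), array([-4.1, 12.4,  8. ]), 0.0111, 45.0, 6.4)
0.59 (array([0.527 , 0.0481, 0.1937]), array([-2.3, 10.4,  7.8]), 0.0112, 44.8, 6.7)
0.68 (array([0.5412, 0.0463, 0.203 ]), array([-2.3, 11.1,  6.7]), 0.0111, 44.5, 7.0)
0.77 (array([0.5561, 0.0443, 0.211 ]), array([-1.4,  9.7,  6.2]), 0.0112, 44.3, 7.3)
0.86 (array([0.5719, 0.0423, 0.2177]), array([-1.4,  8.4,  6.9]), 0.0117, 44.3, 7.7)
0.94 (array([0.5882, 0.0401, 0.2229]), array([-0.9,  8.6,  5.7]), 0.0112, 44.2, 8.0)
1.04 (array([0.605 , 0.0379, 0.2266]), array([-0.4,  8.1,  6.4]), 0.0115, 44.1, 8.3)
1.13 (array([0.622 , 0.0357, 0.2288]), array([0.8, 7.6, 5.1]), 0.0114, 44.0, 8.6)
1.22 (array([0.6391, 0.0334, 0.2294]), array([1.8, 7.1, 4.6]), 0.0115, 43.8, 9.0)
1.31 (array([0.6562, 0.0311, 0.2284]), array([1.3, 6.9, 4.4]), 0.0109, 43.8, 9.3)
1.4 (array([0.6731, 0.0289, 0.226 ]), array([3.1, 7. , 4. ]), 0.0111, 43.9, 9.6)
1.49 (array([0.6898, 0.0267, 0.2219]), array([2.5, 6.1, 2.9]), 0.0109, 44.4, 9.9)
```

Run:
```python
from h import *
o=get_obs();q=o["orientation"];d=Ro.from_quat(q).as_matrix()[:,2]
hand.move_gripper(.05)
p=np.array(o["position"])-.09*d
bot.servo_line(p,q);print(st())
bot.servo_line(p+[-.05,0,.06],q)
bot.reach([.43,-.30,.33],ori(0,1));print(st())
r=grab("side");cv2.imwrite("pics/s2.png",r[0][:,:,::-1])
t=grab("top");cv2.imwrite("pics/t2.png",t[0][:,:,::-1])
a=cv2.resize(r[0][130:300,90:330],None,fx=1.66,fy=1.66,interpolation=2);b=cv2.resize(t[0][130:300,100:340],None,fx=1.66,fy=1.66,interpolation=2)
cv2.imwrite("pics/c3.png",np.hstack([a,b])[:,:,::-1]);print(a.shape)
```

```text
(array([0.7486, 0.019 , 0.2885]), array([-0.2, -0.2, -0.3]), 0.0498, 0.0, 11.1)
(array([ 0.431 , -0.3   ,  0.3299]), array([1. , 0.3, 0.3]), 0.05, 0.0, 13.3)
(282, 398, 3)
```

View pics/c3.png

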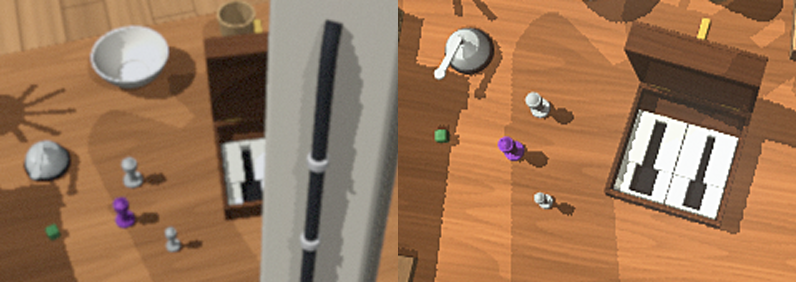

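Run:
```python
import cv2
t=cv2.imread("pics/t2.png")[175:275,215:325];cv2.imwrite("pics/c4.png",cv2.resize(t,None,fx=6,fy=6,interpolation=cv2.INTER_CUBIC))
```

```text
(no output)
```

View pics/c4.png

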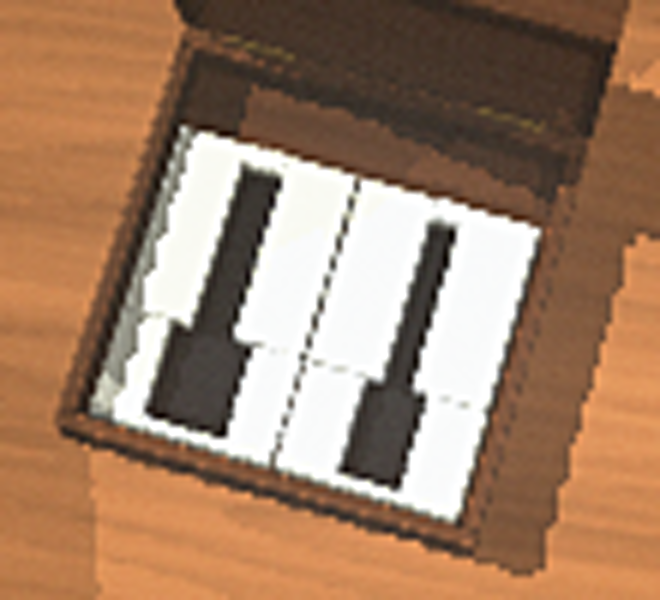

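Run:
```python
from h import *
np.set_printoptions(precision=4,suppress=True)
T=grab("top");ex,ey=axes()
c=H-.097*ex;c[2]=0
P={"BL":(183,125,.025),"BR":(543,230,.025),"FR":(462,522,.021),"seamB":(357,182,.025),"seamF":(273,467,.021),"wB":(262,170,.025),"wF":(213,330,.025),"nB":(443,225,.025),"nF":(399,384,.025),"pkW_L":(168,325,.021),"pkW_R":(250,345,.021),"pkW_FL":(147,413,.021),"pkW_FR":(226,435,.021),"pkN_L":(367,380,.021),"pkN_R":(425,397,.021),"pkN_FL":(340,473,.021),"pkN_FR":(399,489,.021)}
W={}
for k,(x,y,z) in P.items():
    X=plane(T,(215+(x+.5)/6-.5,175+(y+.5)/6-.5),z);d=X-c;W[k]=X;print(k,X,"box xy",d@ex,d@ey)
print("yaws",[float(np.arctan2(*(W[b]-W[a])[[1,0]])) for a,b in[("seamF","seamB"),("wF","wB"),("nF","nB"),("FR","BR")]])
```

```text
BL [0.6064 0.1243 0.025 ] box xy 0.05323436784227155 0.08687677906047292
BR [ 0.5825 -0.0489  0.025 ] box xy 0.052024097063847516 -0.08793061568011332
FR [ 0.4439 -0.032   0.021 ] box xy -0.08760619467083965 -0.0891579324597135
seamB [0.5918 0.0397 0.025 ] box xy 0.04977398935795355 0.0010954791294416994
seamF [0.4553 0.0564 0.021 ] box xy -0.08775915099156925 -7.958204873981474e-05
wB [0.5907 0.0842 0.025 ] box xy 0.04286341765548967 0.04510669721896987
wF [0.5126 0.0937 0.025 ] box xy -0.03575643569469374 0.04435560711749347
nB [ 0.5777 -0.0028  0.025 ] box xy 0.04129784566440732 -0.042918010950262576
nF [0.5011 0.0057 0.025 ] box xy -0.03581251979910936 -0.04435097509199422
pkW_L [0.5124 0.115  0.021 ] box xy -0.038696735644114764 0.06541496777527099
pkW_R [0.509  0.0762 0.021 ] box xy -0.03701992162211147 0.02651148769270937
pkW_FL [0.4708 0.1172 0.021 ] box xy -0.08028297163608597 0.062234805425537845
pkW_FR [0.4664 0.0799 0.021 ] box xy -0.07980196313908396 0.02470425771992691
pkN_L [0.5013 0.0206 0.021 ] box xy -0.03750730682344357 -0.02959994789408614
pkN_R [ 0.4976 -0.0068  0.021 ] box xy -0.0375925324638181 -0.0572352496094501
pkN_FL [0.4573 0.0259 0.021 ] box xy -0.08183556881355204 -0.03000198358145948
pkN_FR [ 0.4542 -0.0016  0.021 ] box xy -0.08128866766495078 -0.057695892870365015
yaws [-0.12145636764792404, -0.12044684999396515, -0.11141885056983496, -0.12121046616484546]
```

```bash
cat >> h.py <<'E'
OW=np.array([.5304,.0914]);ON=np.array([.5186,.0040])
def blobs(cam,box=(60,180,215,290)):
    im=cam[0];x0,y0,x1,y1=box;hsv=cv2.cvtColor(im,cv2.COLOR_RGB2HSV)[y0:y1,x0:x1]
    m=((hsv[...,1]<60)&(hsv[...,2]>110)).astype(np.uint8)
    n,_,s,c=cv2.connectedComponentsWithStats(m)
    return [(int(s[i,4]),c[i]+[x0,y0],plane(cam,c[i]+[x0,y0],.03)) for i in range(1,n) if s[i,4]>25]
def pick(xy,z):
    q=ori(0,1);hand.move_gripper(.055)
    bot.reach([*xy,.20],q);bot.servo_line([*xy,z+.05],q);bot.servo_line([*xy,z],q,velocity=.06)
    hand.move_gripper(0.,60);print("grip",st())
    bot.servo_line([*xy,z+.15],q);print("lift",st())
E
python3 - <<'E'
from h import *
np.set_printoptions(precision=4,suppress=True)
o=cv2.imread("pics/top0.png")[:,:,::-1].copy();T=grab("top")
print(blobs((o,)+T[1:]));print(blobs(T))
E
```

```text
[(134, array([183.4478, 192.8358]), array([0.5858, 0.2948, 0.03  ])), (68, array([187.1176, 250.2059]), array([0.4297, 0.2512, 0.03  ]))]
[(115, array([182.9739, 192.4087]), array([0.5868, 0.2964, 0.03  ])), (47, array([185.7021, 250.2128]), array([0.4291, 0.255 , 0.03  ]))]
```

Run:
```python
from h import *
pick((.587,.2965),.046)
r=grab("side");t=grab("top")
a=cv2.resize(r[0][120:320,90:290],(400,400),interpolation=2);b=cv2.resize(t[0][120:320,100:300],(400,400),interpolation=2)
cv2.imwrite("pics/c5.png",np.hstack([a,b])[:,:,::-1])
```

```text
grip (array([0.5873, 0.2967, 0.0467]), array([-1.6,  0.8,  4.2]), 0.0244, 58.6, 18.2)
lift (array([0.5864, 0.2962, 0.1949]), array([ 0. ,  0.1, -2.1]), 0.024, 58.8, 19.4)
```

View pics/c5.png

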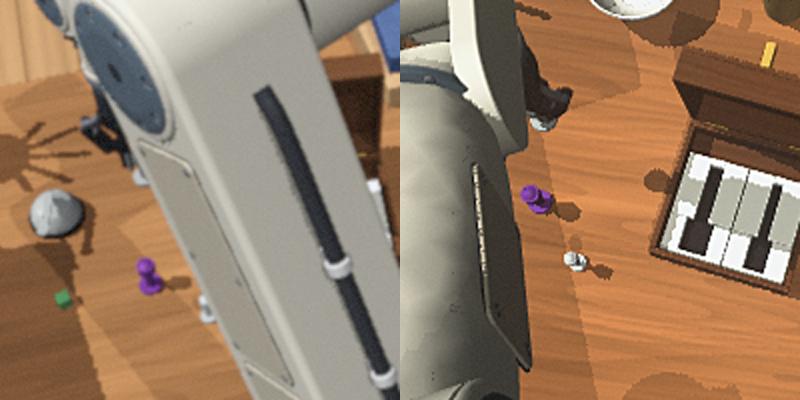

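```bash
cat >> h.py <<'E'
def place(O,zfloor,xs,off=0.):
    ex,ey=axes();q=ori(0,1)
    P=lambda x,z:np.array([*(O+x*ex[:2]+off*ey[:2]),z])
    bot.reach(P(-.042,.19),q)
    bot.servo_line(P(-.042,zfloor+.02),q)
    bot.dwell(.2);print("over",st())
    z=zfloor+.004
    bot.servo_line(P(-.042,z),q,velocity=.04)
    while z>zfloor-.003:
        z-=.001;bot.servo_line(P(-.042,z),q,velocity=.02);f=st()[1][2]
        if f>5: break
    print("down",z,st())
    bot.servo_line(P(-.042,z+.001),q,velocity=.02);z+=.001
    for x in xs:
        bot.servo_line(P(x,z),q,velocity=.05);o=st();print(round(x,3),o)
        if np.hypot(*o[1][:2])>15: break
    return x,z
E
python3 - <<'E'
from h import *
place(OW,.0557,[-.03,-.02,-.01,0,.01,.02,.03,.036,.04,.043,.046])
E
```

```text
over (array([0.4894, 0.097 , 0.0765]), array([ 0.2, -0.1, -1.1]), 0.024, 58.8, 21.5)
down 0.0547 (array([0.489 , 0.0969, 0.0556]), array([-3.8, -1.3, 12.3]), 0.0237, 60.2, 23.3)
-0.03 (array([0.5007, 0.0953, 0.0555]), array([-0.1, -0.1,  0.4]), 0.0238, 60.1, 23.9)
-0.02 (array([0.5103, 0.0939, 0.0555]), array([-0.1,  0.4, -1.1]), 0.024, 60.7, 24.3)
-0.01 (array([0.5203, 0.0926, 0.0555]), array([-0.2, -0.6, -1.5]), 0.0241, 61.3, 24.6)
0 (array([0.5303, 0.0913, 0.0555]), array([ 0.2,  0.4, -1.1]), 0.0236, 61.7, 25.0)
0.01 (array([0.5373, 0.0901, 0.0554]), array([-10.6,   2.5,  11. ]), 0.0241, 63.3, 25.3)
0.02 (array([0.5421, 0.0891, 0.0544]), array([-26. ,   7.7,  18.7]), 0.024, 64.7, 25.7)
```

Run:
```python
from h import *
ex,ey=axes()
bot.servo_line([*(OW-.002*ex[:2]),.0557],ori(0,1),velocity=.05);bot.dwell(.2);print(st())
r=grab("side");t=grab("top")
a=cv2.resize(r[0][130:290,190:350],(400,400),interpolation=2);b=cv2.resize(t[0][160:280,210:330],(400,400),interpolation=2)
cv2.imwrite("pics/c6.png",np.hstack([a,b])[:,:,::-1])
```

```text
(array([0.5289, 0.0916, 0.0557]), array([-0.2, -0.3, -1.6]), 0.024, 62.7, 26.5)
```

View pics/c6.png

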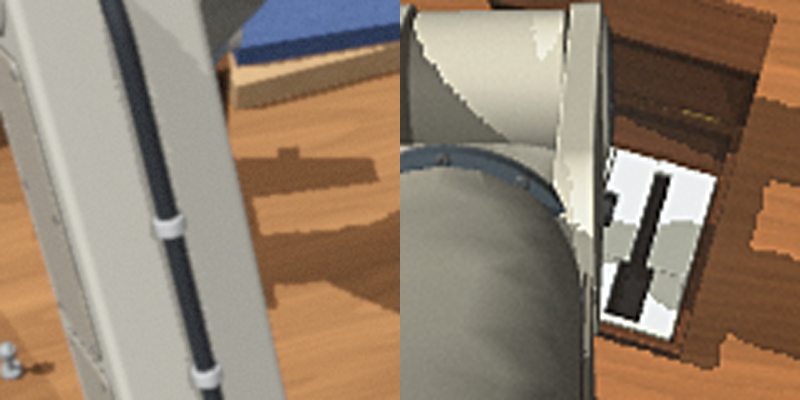

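Run:
```python
from h import *
np.set_printoptions(precision=3,suppress=True)
ex,ey=axes()
for x in(.004,.008,.012,.016):
    bot.servo_line([*(OW+x*ex[:2]),.0557],ori(0,1),velocity=.05);bot.dwell(.2);o=get_obs();p=o["position"]
    F=np.array(o["wrist_force"]);M=np.array(o["ft_torque"])
    r=np.cross(F,M)/(F@F)
    print(x,"act",(p[:2]-OW)@ex[:2],p[2],F,M,"r",r,o["joint_efforts"])
bot.servo_line([*(OW-.002*ex[:2]),.0557],ori(0,1),velocity=.05);print(st())
```

```text
0.004 act 0.003889882550964966 0.05559557274881929 [-0.89  -0.74  -3.385] [-0.128  0.061  0.025] r [ 0.015  0.035 -0.012] [  0.025 -59.5   -23.527   0.068  -0.25    0.017]
0.008 act 0.005706868689073438 0.05512460838453853 [-7.358  3.011 -0.267] [0.502 1.249 0.041] r [ 0.007  0.003 -0.169] [ -2.177 -59.959 -27.497  -0.83   -2.359   0.039]
0.012 act 0.0069499095428995055 0.05480385400219184 [-16.405   5.73    7.281] [1.061 2.783 0.04 ] r [-0.056  0.024 -0.146] [ -4.795 -58.316 -31.635  -1.918  -5.076   0.026]
0.016 act 0.00808706683778872 0.05456151719448943 [-25.812   9.807  15.456] [1.732 4.326 0.055] r [-0.066  0.028 -0.128] [ -7.568 -56.292 -36.029  -3.028  -8.042   0.066]
(array([0.529, 0.092, 0.056]), array([ 0. ,  0.5, -0.1]), 0.0243, 62.8, 28.9)
```

Run:
```python
from h import *
ex,ey=axes();q=ori(0,1)
P=lambda x,z:np.array([*(OW+x*ex[:2]),z])
bot.servo_line(P(.003,.0557),q,velocity=.05);bot.servo_line(P(.003,.055),q,velocity=.02);print(st())
hand.move_gripper(.055);print(st())
bot.servo_line(P(.003,.14),q);bot.servo_line(P(-.06,.25),q)
bot.reach([.43,-.30,.33],q);print(st())
r=grab("side");t=grab("top");cv2.imwrite("pics/t7.png",t[0][:,:,::-1])
a=cv2.resize(r[0][130:290,190:310],(300,400),interpolation=2);b=cv2.resize(t[0][175:275,215:325],(495,450),interpolation=2)
b=b[:400] if 0 else cv2.resize(t[0][175:275,215:325],(495,400),interpolation=2)
cv2.imwrite("pics/c7.png",np.hstack([a,b])[:,:,::-1])
```

```text
(array([0.5338, 0.091 , 0.0552]), array([ 0.5, -1.5,  0.7]), 0.0238, 63.1, 29.4)
(array([0.5334, 0.091 , 0.055 ]), array([ 0.5,  0.5, -0.4]), 0.0548, 0.0, 29.8)
(array([ 0.4303, -0.2992,  0.3296]), array([-0.7, -0.3,  0.3]), 0.0546, 0.0, 33.0)
```

View pics/c7.png

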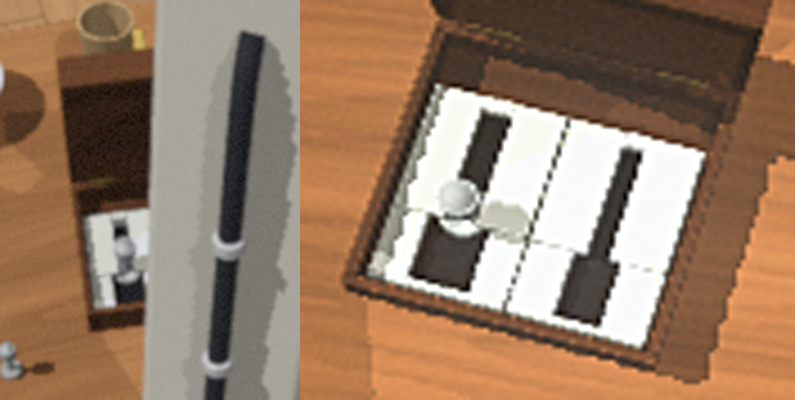

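Run:
```python
from h import *
np.set_printoptions(precision=4,suppress=True)
T=grab("top");S=grab("side");ex,ey=axes()
head=(215+(459-300.)/4.5,175+193/4.);foot=(215+(467-300.)/4.5,175+222/4.)
for n,p,zs in(("head",head,(.06,.068,.08)),("foot",foot,(.016,.025,.03))):
    for z in zs:
        X=plane(T,p,z);d=X[:2]-OW;print(n,z,d@ex[:2],d@ey[:2])
sh=(190+126*.4,130+240*.4)
X=tri((T,S),(head,sh));d=X[:2]-OW;print("tri head",X,d@ex[:2],d@ey[:2])
a=cv2.resize(T[0][205:245,235:275],(400,400),interpolation=2);b=cv2.resize(S[0][205:255,215:265],(400,400),interpolation=2)
cv2.imwrite("pics/c8.png",np.hstack([a,b])[:,:,::-1])
```

```text
head 0.06 -0.00698984931201515 -0.00014204094221646773
head 0.068 -0.008406081741914187 -0.001227936443565801
head 0.08 -0.01053043038676269 -0.002856779695589787
foot 0.016 -0.017369131860849412 -0.005005049710417351
foot 0.025 -0.018810613317047916 -0.006136163011372572
foot 0.03 -0.01961143634826928 -0.006764559289681029
tri head [0.5212 0.0912 0.0728] -0.009077551323353758 -0.0014061612915897304
```

View pics/c8.png

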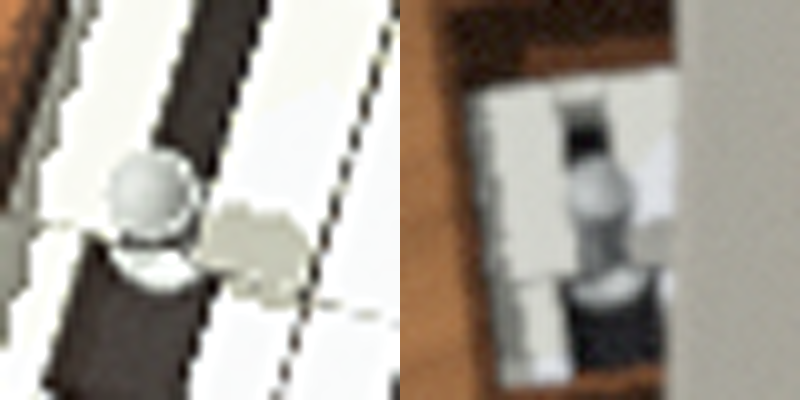

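Run:
```python
from h import *
np.set_printoptions(precision=3,suppress=True)
ex,ey=axes();q=ori(0,1);e=-.009
P=lambda x,z,y=0:np.array([*(OW+x*ex[:2]+y*ey[:2]),z])
bot.reach(P(e-.03,.25),q);bot.servo_line(P(e,.14),q);bot.servo_line(P(e,.056),q,velocity=.06);print(st())
hand.move_gripper(0,90);print(st())
def step(x,y,z):
    bot.servo_line(P(x,z,y),q,velocity=.03);bot.dwell(.1);o=get_obs();p=o["position"];F=np.array(o["wrist_force"]);print((x,y,z),(p[:2]-OW)@ex[:2],F@ex,F@ey,F[2],np.array(o["ft_torque"]));return F
for y in(.002,.004,-.002,-.004,0): step(e,y,.0565)
for x in np.arange(e+.004,.044,.004):
    F=step(x,0,.0565)
    if abs(F@ex)>8: break
```

```text
(array([0.522, 0.093, 0.056]), array([ 0.7,  0.4, -0.3]), 0.0549, 0.0, 37.2)
(array([0.522, 0.093, 0.057]), array([0.2, 0.2, 6.5]), 0.0234, 87.8, 37.6)
(-0.009, 0.002, 0.0565) -0.00887541356194751 -0.7493545451171367 0.9939066484450856 2.0228309556081254 [ 0.187 -0.036 -0.009]
(-0.009, 0.004, 0.0565) -0.009024865516941996 -1.0038054243284675 -4.958669803375547 3.9222992013202838 [-0.968  0.099  0.059]
(-0.009, -0.002, 0.0565) -0.008848735626523252 1.4597792719607483 -0.6305363198990164 2.7200251815655974 [-0.009 -0.118  0.036]
(-0.009, -0.004, 0.0565) -0.008711399906180636 -0.32853206458481116 5.842770162057834 2.575216326953916 [ 0.999 -0.123 -0.031]
(-0.009, 0, 0.0565) -0.009031656063273247 -0.1369245551904533 0.3707457114280445 4.552824516244266 [-0.008  0.009  0.013]
(np.float64(-0.004999999999999999), 0, 0.0565) -0.006933916239511176 -9.15122823146467 1.7744674589586347 16.931052647289032 [0.536 1.543 0.033]
```

Run:
```python
from h import *
np.set_printoptions(precision=3,suppress=True)
ex,ey=axes();q=ori(0,1);e=-.009
P=lambda x,z,y=0:np.array([*(OW+x*ex[:2]+y*ey[:2]),z])
def step(x,y,z):
    bot.servo_line(P(x,z,y),q,velocity=.03);bot.dwell(.1);o=get_obs();p=o["position"];F=np.array(o["wrist_force"]);print(np.round((x,y,z),4),"act",(p[:2]-OW)@ex[:2],p[2],F@ex,F@ey,F[2]);return F
step(e,0,.0565)
for z in(.0575,.0585,.0595):
    F=step(e,0,z)
for x in np.arange(e+.003,.044,.004):
    F=step(x,0,.0595)
    if abs(F@ex)>8: break
```

```text
[-0.009  0.     0.057] act -0.009018287552643745 0.0565476856670593 -2.603097550754331 0.8380339379631228 6.029360867960513
[-0.009  0.     0.058] act -0.009164945982080534 0.05722130586810847 0.298063055410805 -0.474693822720274 -0.8591654386274963
[-0.009  0.     0.059] act -0.00901179082737483 0.058490648174489145 -0.24180509887360252 0.05687855090453469 -1.3611439327402501
[-0.009  0.     0.059] act -0.008988919657162696 0.05950371449339506 0.261669832541134 0.0820726009012353 -0.842448041200571
[-0.006  0.     0.059] act -0.006013285643419865 0.059449731518652564 -0.213478417785893 -0.13961229510295328 -1.3937646033044553
[-0.002  0.     0.059] act -0.002044268435788278 0.05945079934648113 -0.014075072705311642 -0.0635262933990751 -1.6387085709345963
[0.002 0.    0.059] act 0.0019979618611413843 0.05947927355346635 -0.3627495896717146 0.13540486159360665 -1.528843901571621
[0.006 0.    0.059] act 0.005956178578318626 0.05945831136837594 0.06269797734244545 0.23570507289067197 -1.5386764601970677
[0.01  0.    0.059] act 0.00997812282574936 0.059468147113304864 -0.0351150694387389
[... 336 characters left out ...]
59468942281989734 -0.07068066607969771 -0.3102182455722675 -0.9915033799798819
[0.026 0.    0.059] act 0.025961120699006312 0.059452330756863334 -0.42359888730319495 0.06290061597511003 -2.477162375556876
[0.03  0.    0.059] act 0.02997208351291942 0.05944950715414708 -0.08131884499007774 -0.14763960926409536 -0.9980695683210301
[0.034 0.    0.059] act 0.03400277540978721 0.05946441079584878 -1.0685331866934038 0.309886719379485 -1.2067947160322126
[0.038 0.    0.059] act 0.03798303509127057 0.059479743277870735 -0.11678914636664706 0.181127005243212 -1.7718310881169457
[0.042 0.    0.059] act 0.04197187042387722 0.05947827701936955 -0.35777535639655406 -0.772165749834716 -0.5268495502880524
```

Run:
```python
from h import *
np.set_printoptions(precision=4,suppress=True)
ex,ey=axes();q=ori(0,1)
P=lambda x,z,y=0:np.array([*(OW+x*ex[:2]+y*ey[:2]),z])
z=.0595
while z>.055:
    z-=.0005;bot.servo_line(P(.042,z),q,velocity=.02)
    if st()[1][2]>3: break
print(st())
hand.move_gripper(.055);bot.servo_line(P(.042,.16),q);bot.servo_line(P(-.05,.25),q)
bot.reach([.43,-.30,.33],q);print(st())
T=grab("top");print(blobs(T));cv2.imwrite("pics/t9.png",T[0][:,:,::-1])
cv2.imwrite("pics/c9.png",cv2.resize(T[0][170:280,160:325],(800,533),interpolation=2)[:,:,::-1])
```

```text
(array([0.5724, 0.086 , 0.0566]), array([-1.7,  0.4,  6.2]), 0.0233, 89.7, 48.0)
(array([ 0.4303, -0.2992,  0.3296]), array([ 1.2, -0.8,  0.6]), 0.0552, 0.0, 51.8)
[(48, array([185.6875, 250.25  ]), array([0.429, 0.255, 0.03 ]))]
```

View pics/c9.png

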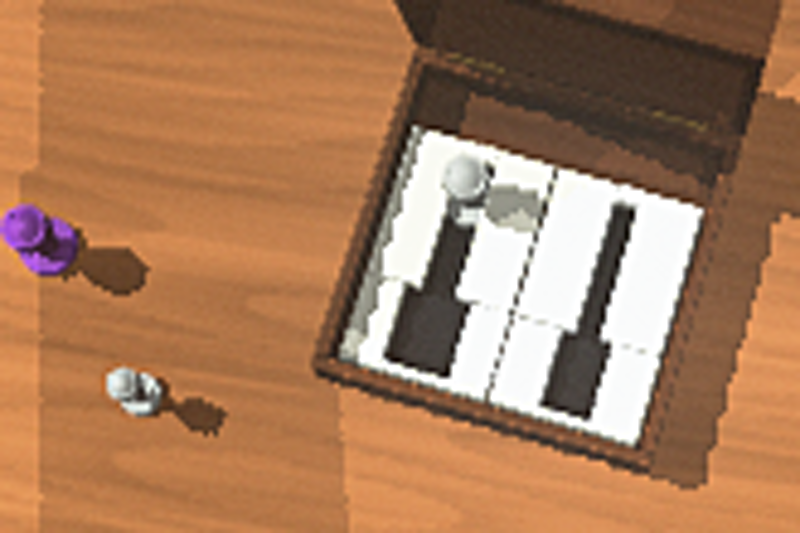

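```bash
sed -i 's/bot.servo_line(P(-.042,z+.001),q,velocity=.02);z+=.001/z+=.0035;bot.servo_line(P(-.042,z),q,velocity=.02)/' h.py
python3 - <<'E'
from h import *
pick((.432,.2545),.041)
if st()[2]>.012:
    x,z=place(ON,.0505,[-.03,-.02,-.01,0,.01,.02,.03,.037,.042,.046,.049])
E
```

```text
grip (array([0.4319, 0.2543, 0.0408]), array([-0.4, -0.3, -1.2]), 0.0002, 0.0, 56.5)
lift (array([0.4314, 0.2541, 0.19  ]), array([-0.1,  0. ,  0.1]), -0.0002, 0.0, 57.7)
```

Run:
```python
from h import *
np.set_printoptions(precision=4,suppress=True)
bot.reach([.43,-.30,.33],ori(0,1))
T=grab("top");print(blobs(T));S=grab("side")
cv2.imwrite("pics/c10.png",np.hstack([cv2.resize(T[0][165:285,120:240],(400,400),interpolation=2),cv2.resize(S[0][200:320,130:250],(400,400),interpolation=2)])[:,:,::-1])
```

```text
[(64, array([165.9531, 276.1875]), array([0.353 , 0.2923, 0.03  ]))]
```

View pics/c10.png

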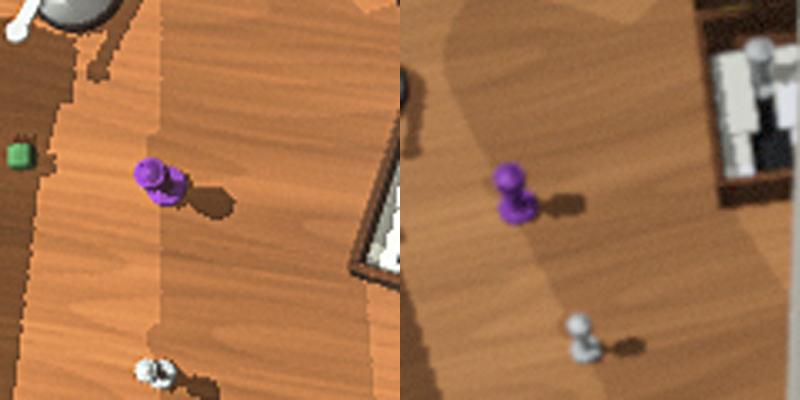

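Run:
```python
from h import *
T=grab("top");S=grab("side");print(blobs(T)[0][2])
h=tri((T,S),((164.7,275.8),(183.2,296)));f=tri((T,S),((168.2,277.5),(186,304.5)));print(h,f)
xy=(h[:2]+f[:2])/2
if np.hypot(*(xy-blobs(T)[0][2][:2]))<.01:
    pick(xy,.041)
    if st()[2]>.012:
        x,z=place(ON,.0505,[-.03,-.02,-.01,0,.01,.02,.03,.037,.042,.046,.049])
```

```text
[0.35302272 0.29220598 0.03      ]
[0.3545792  0.29339128 0.04837532] [0.35144532 0.29308607 0.00656102]
grip (array([0.3533, 0.2935, 0.0414]), array([-0.3,  0. ,  5.6]), 0.016, 58.4, 65.0)
lift (array([0.3525, 0.2929, 0.1902]), array([-0.6,  0.7, -0.7]), 0.0155, 58.4, 66.1)
over (array([0.4775, 0.0095, 0.0713]), array([-0.3,  0.1,  0.4]), 0.016, 58.4, 68.5)
down 0.0495 (array([0.4774, 0.0095, 0.0503]), array([-3.3,  0.5, 12.4]), 0.0157, 59.8, 70.3)
-0.03 (array([0.4893, 0.0078, 0.0529]), array([-0.4,  1. , -0.3]), 0.0158, 58.5, 71.0)
-0.02 (array([0.4991, 0.0066, 0.053 ]), array([ 0.2,  0.2, -0.6]), 0.0157, 58.5, 71.3)
-0.01 (array([0.5091, 0.0053, 0.053 ]), array([-0.4, -0.4, -0.1]), 0.0158, 58.5, 71.7)
0 (array([0.519, 0.004, 0.053]), array([-0.3, -0.4, -0.1]), 0.0155, 58.5, 72.0)
0.01 (array([0.5289, 0.0027, 0.053 ]), array([ 0.2,  0.7, -0.6]), 0.016, 58.5, 72.4)
0.02 (array([0.5388, 0.0014, 0.053 ]), array([-0.3, -0.2, -1. ]), 0.0159, 58.5, 72.7)
0.03 (array([5.487e-01, 1.000e-04, 5.300e-02]), array([ 0.1,  0. , -0.1]), 0.0158, 58.5, 73.1)
0.037 (array([ 0.5557, -0.0008,  0.053 ]), array([ 0. ,  0.3, -0.3]), 0.0162, 58.5, 73.4)
0.042 (array([ 0.5606, -0.0015,  0.053 ]), array([-0. ,  0.1,  0.1]), 0.0161, 58.5, 73.6)
0.046 (array([ 0.5645, -0.002 ,  0.053 ]), array([ 0.4,  0.9, -0.6]), 0.0157, 58.5, 73.9)
0.049 (array([ 0.5674, -0.0024,  0.053 ]), array([-0.5, -0.2, -0.3]), 0.0159, 58.5, 74.1)
```

Run:
```python
from h import *
ex,ey=axes();q=ori(0,1)
P=lambda x,z:np.array([*(ON+x*ex[:2]),z])
z=.053
while z>.049:
    z-=.0005;bot.servo_line(P(.049,z),q,velocity=.02)
    if st()[1][2]>3: break
print(st())
hand.move_gripper(.055);bot.servo_line(P(.049,.16),q);bot.servo_line(P(-.05,.25),q)
bot.reach([.43,-.30,.33],q);print(st())
T=grab("top");S=grab("side");cv2.imwrite("pics/t11.png",T[0][:,:,::-1])
cv2.imwrite("pics/c11.png",np.hstack([cv2.resize(T[0][165:285,205:325],(500,500),interpolation=2),cv2.resize(S[0][130:290,190:286],(300,500),interpolation=2)])[:,:,::-1])
```

```text
(array([ 0.5674, -0.0024,  0.0504]), array([-1.1,  0. ,  4.9]), 0.016, 59.2, 75.6)
(array([ 0.4302, -0.2991,  0.3294]), array([ 0.8,  0.6, -0.2]), 0.0553, 0.0, 79.2)
```

View pics/c11.png

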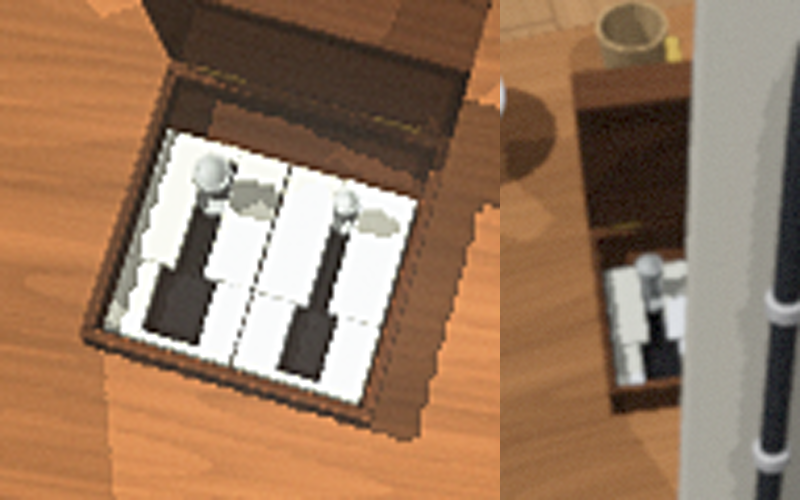

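Run:
```python
from h import *
phi=.76;a0=1.485
q=ori(phi-a0,1);d=Ro.from_quat(q).as_matrix()[:,2];p=tab(a0)-.09*d
hand.move_gripper(.05)
bot.reach(p+[-.05,0,.06],q);bot.servo_line(p,q);bot.servo_line(tab(a0),q,velocity=.06);print(st())
hand.move_gripper(0,40);print(st())
if st()[2]>.008:
    for a in np.arange(a0,.39,-.09)[1:]:
        bot.servo_line(tab(a),ori(phi-a,1),velocity=.08);o=st();print(round(a,2),o)
        if np.linalg.norm(o[1])>60: print("stop");break
```

```text
(array([0.6896, 0.0258, 0.2233]), array([ 0.1, -0.5,  0. ]), 0.0497, 0.0, 83.4)
(array([0.6897, 0.0268, 0.2233]), array([1.6, 4.7, 0.7]), 0.011, 42.5, 83.8)
1.4 (array([0.6722, 0.0291, 0.2274]), array([-0.8,  5.5,  0.1]), 0.0111, 42.2, 84.2)
1.3 (array([0.6553, 0.0313, 0.2298]), array([-0.9,  5.4,  1.6]), 0.0112, 42.3, 84.6)
1.21 (array([0.6381, 0.0335, 0.2306]), array([-0.4,  5.8,  1.4]), 0.0113, 42.3, 84.9)
1.12 (array([0.6211, 0.0358, 0.2299]), array([-0.9,  6.4,  1.6]), 0.0115, 42.3, 85.3)
1.03 (array([0.6041, 0.038 , 0.2277]), array([0. , 6.3, 2.2]), 0.0109, 42.4, 85.7)
0.94 (array([0.5875, 0.0402, 0.2239]), array([-1.3,  6.6,  3.1]), 0.0108, 42.6, 86.0)
0.85 (array([0.5711, 0.0424, 0.2186]), array([-2.2,  5.6,  4.1]), 0.0114, 42.9, 86.4)
0.76 (array([0.5553, 0.0445, 0.2118]), array([-3.1,  7.3,  4.5]), 0.0113, 43.2, 86.8)
0.67 (array([0.5401, 0.0465, 0.2036]), array([-5.2,  8.7,  7.8]), 0.0113, 43.6, 87.1)
0.58 (array([0.5256, 0.0484, 0.1939]), array([-8. , 11. ,  8.2]), 0.0112, 44.0, 87.5)
0.49 (array([0.5121, 0.0501, 0.1829]), array([-8.7, 13. , 10.1]), 0.0113, 44.5, 87.9)
0.4 (array([0.4997, 0.0517, 0.1707]), array([-12.7,  15. ,  11.4]), 0.0111, 45.1, 88.2)
```

Now regrip with the tool nearly vertical and finish closing.

Run:
```python
from h import *
a0=.405;q=ori(.76-a0,1);d=Ro.from_quat(q).as_matrix()[:,2]
hand.move_gripper(.05);bot.servo_line(tab(a0)-.07*d,q)
phi=.4;q=ori(phi-a0,1);d=Ro.from_quat(q).as_matrix()[:,2]
bot.servo_line(tab(a0)-.07*d,q);bot.servo_line(tab(a0),q,velocity=.06)
hand.move_gripper(0,40);print(st())
if st()[2]>.008:
    for a in [.32,.24,.16,.08,.03,0,-.01]:
        bot.servo_line(tab(a),ori(phi-a,1),velocity=.06);o=st();print(a,o)
        if np.linalg.norm(o[1])>45: print("stop");break
    q=get_obs()["orientation"];d=Ro.from_quat(q).as_matrix()[:,2]
    hand.move_gripper(.05);p=np.array(get_obs()["position"])
    bot.servo_line(p-.09*d,q);bot.reach([.43,-.30,.33],ori(0,1));print(st())
    T=grab("top");S=grab("side");cv2.imwrite("pics/t12.png",T[0][:,:,::-1])
    # brass tab by colour
    P=[]
    for im,b in((T,(240,200,300,260)),(S,(230,195,290,240))):
        h=cv2.cvtColor(im[0],cv2.COLOR_RGB2HSV)[b[1]:b[3],b[0]:b[2]]
        m=((h[...,0]>19)&(h[...,0]<32)&(h[...,1]>130)&(h[...,2]>100)).astype(np.uint8)
        n,_,s,c=cv2.connectedComponentsWithStats(m);
        if n>1:
            i=1+np.argmax(s[1:,4]);P.append(c[i]+[b[0],b[1]]);print(s[i],P[-1])
    if len(P)==2: print("tab",tri((T,S),P),"expected closed",tab(0),"at .1",tab(.1), proj(T,tab(0)),proj(T,tab(.1)))
```

```text
(array([0.5009, 0.0516, 0.1709]), array([-0.5,  8. ,  1.3]), 0.0113, 43.0, 91.6)
0.32 (array([0.4898, 0.0531, 0.1582]), array([ 0.3,  8.8, -2.3]), 0.0113, 42.4, 92.0)
0.24 (array([0.4807, 0.0543, 0.1459]), array([-0.3,  9.7, -1.5]), 0.0115, 42.5, 92.4)
0.16 (array([0.4726, 0.0553, 0.1328]), array([-2.6, 12.4, -1.1]), 0.0113, 42.7, 92.8)
0.08 (array([0.4656, 0.0562, 0.1191]), array([-4.7, 14.3,  0.1]), 0.0113, 43.0, 93.2)
0.03 (array([0.4617, 0.0567, 0.1102]), array([-4.7, 13.8, -0.4]), 0.0115, 43.2, 93.5)
0 (array([0.4605, 0.057 , 0.1061]), array([-12.6,   9.7,  20.3]), 0.0111, 47.3, 93.8)
-0.01 (array([0.4607, 0.057 , 0.1056]), array([-20.5,   7.9,  43.9]), 0.0111, 51.4, 94.1)
stop
(array([ 0.4299, -0.2992,  0.329 ]), array([-0.1, -0.2,  0.7]), 0.0497, 0.0, 96.7)
[16 43  6 10 37] [258.21621622 246.7027027 ]
```

Run:
```python
from h import *
T=grab("top")
for a in(.315,.1,.05,0):print(a,proj(T,tab(a,lz=.061)))
o=cv2.imread("pics/top0.png")[:,:,::-1]
for im in (o,T[0]):
    h=cv2.cvtColor(np.ascontiguousarray(im),cv2.COLOR_RGB2HSV)[200:270,240:300]
    m=((h[...,0]>19)&(h[...,0]<32)&(h[...,1]>130)&(h[...,2]>100));y,x=np.nonzero(m);print(x.mean()+240,y.mean()+200)
```

```text
0.315 [261.14457696 232.39518598]
0.1 [259.41053178 242.8279071 ]
0.05 [259.1653689  244.77715084]
0 [258.97913189 246.54015847]
260.17391304347825 232.17391304347825
258.05555555555554 246.77777777777777
```

Run:
```python
from workcell import *
print(hand_in())
```

```text
the job is handed in; nothing more can be done
None
```

I handed the job in at about 97 s: the one big and one small steel peg that were out are each upright at the back of their own rack, the lid is closed without slamming, and I never touched the die or the cup. The verdict was not shown to me.

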